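# Unscrew the wide pantry jar's lid by fingertip

### The arm

A 6-joint arm with a two-finger parallel gripper is mounted at the origin on the work surface. World frame = base frame: x ahead of the robot, y to its left, z up, the work surface at z = 0. Lengths are in m, angles in degrees, forces in N, time in s.
With the tool pointing down it reaches from about 0.25 to 0.8 m from the base axis. Payload 8.5 kg.
Tool frame: the origin (TCP) lies at the very end of the fingers, on their centre line; the grasp point (between the pads) lies 19 mm behind it (hold_point_z is the distance from the TCP to the grasp point, in m); z points along the fingers, y is the line along which they close (so a half turn about z gives the same grasp; the last joint's range is limited). The gripper opens to 85 mm and grips with 20 to 120 N. Pads are 22 mm wide; open, the fingers measure 114 mm over their backs; the gripper's body (76 mm by 85 mm) begins 54 mm behind the grasp point. The pads swing forward as they close: fully open they stand 13 mm farther back than shut.
Start: joints at [-70.646, 13.648, -0.773, 75.585, 0, 90], TCP at [0.174, -0.495, 0.231] pointing down, gripper open.
Joint ranges: [-152.45, 152.45], [-59.26, 108.67], [-65.41, 83.53], [-104.44, 129.93], [-82.83, 76.93], [-180, 180]. Speed limits (degrees/s): [127.2, 127.2, 159.86, 180, 180, 180].

### API

Orientations are given as [roll, pitch, yaw] about the fixed x, y, z axes, in that order (R = Rz(yaw) Ry(pitch) Rx(roll)).
In Python, from station import get_obs, snapshot, camera_params, sign_off, boxes_of, outline_of, hold_point_z gives the robot as it stands.
- The arm moves only by the tool jog_arm, never from a script. Its argument "deltas" is a list of rows, each a list of 3 entries, a list of its own where there are three numbers: the shift along the world's x, y, z normalised to -1 to 1, where 1 is 0.05 m, then the turn, a rotation vector about the world's x, y, z normalised to -1 to 1, where 1 is 4 degrees, then the closure in counts, from 0 (fully open) to 255 (shut). In form: [[[tx, ty, tz], [ax, ay, az], fingers], ...]. A call has 1 to 12 rows; each row shifts and turns the commanded pose from where the row before left it; what a row does not reach is not made up. A row lasts 1/8 s, in which the tool goes at most 62.5 mm and 10.7 degrees, less where a joint would pass 70% of its speed; a pose out of reach is approached as far as the arm can. A call with a number of a shift or a turn outside -1 to 1 is refused whole. A call with a gripper value outside its range is refused whole. The fingers move at their own pace and stop on an object; "force" is the grip in N (left out, the last holds). Time passes only in rows, so rows that do not move let the fingers close. It gives the time, the measured TCP pose, the force, the opening and the grip force at its end, in the units of the state.
- get_obs(): the state, without advancing time (a new reading comes with each control period).
- snapshot(name): name is "scene" or "top" or "wrist"; returns the picture (384x512x3 uint8, red, green, blue); there is no depth.
- camera_params(name): a dict with "fx", "fy", "cx", "cy" (pixels), "distortion" ([k1, k2, p1, p2, k3] as OpenCV has them; the pictures are not rectified), "eye" and "orientation" of the camera in the world; the wrist camera has in their place "tool_from_camera" (4x4, takes a point from camera to tool coordinates, whose origin is the TCP and whose axes are the flange's). Camera axes: x right, y down, z forward; pixel columns grow to the right and rows downward; lengths in m; the calibration is good to about 2 mm. A picture is of the moment at which its call begins: read the wrist's pose just before it. camera_params takes no time and is no camera call.
- sign_off(): hands the job in; it is judged then, once.
Trained networks look in the newest picture that a camera, given by its name, has taken for a name from the list of things; names that differ only in an ending like _2 or _b are one class to them, and where a whole thing is asked for, a point or a joint stands for the part that bears it (a point fixed in the world has none). Each returns a list of dicts, best first, with "confidence" (0 to 1); they miss things now and then, are a little off and sometimes report something else, mostly with a low value. They report only what shows in the picture. A call takes as long as a camera call. They do not tell look-alikes from the thing itself.
- boxes_of(camera, target): "uv" ([column, row] in pixels, amid what is visible of it).
- outline_of(camera, target): "region" (384x512 bool, what is visible of it) and "uv" ([column, row] in pixels, amid what is visible of it).
The state is a dict: "time": time; "qpos": joint angles; "qd": joint speeds; "joint_efforts": joint torques, N m; "tcp_pos": TCP position; "tcp_rot": TCP orientation; "ft_force": force on the tool from outside, world axes, zero at the start; "ft_torque": the same for the moment, N m; "finger_gap": finger opening in m; "gripper_force": force on a finger pad.
Only numpy, scipy, OpenCV 4.12 (cv2) and the standard library are available. Lean on these libraries where they do the work, as an engineer would, in place of code of your own. Each camera call takes 0.05 s, during which the arm holds its last target. There are 200 camera calls.

### The job

Loosen the knurled screw lid of the wide jar by pushing its rim round with a fingertip, anticlockwise seen from above, without gripping or lifting anything: the dark pointer on the lid must pass the jar's spout once and come round to it again, and you stop there, at the second time, with the pointer over the spout (that is two full turns from shut; the lid starts already turned by less than one). Leave the narrow jar's lid shut and everything else standing where it is.

Things in the scene. Friction and masses are not known exactly. Their poses are not given: they have to be found in the camera images.
- wide: The storage jar to work on: squat white stoneware, 116 mm dia, 118 mm tall, held fast in a dark wooden foot (132 mm dia, 14 mm high) screwed to the board, so it cannot move. Origin: on the jar's axis at the board's surface (z up); its x axis points to the spout. The jar may stand at either side, turned any way about the vertical.
- wide_spout (a point): Outer end of the wide jar's pouring lip, a flat tongue 30 mm wide reaching 82 mm from the axis; its top lies 108 mm above the board, 13 mm below the lid's lower edge when shut.
- wide_lid (a joint): Turn of the wide jar's screw lid in rad: 0 = screwed shut with the pointer over the spout; it grows as the lid is unscrewed (anticlockwise seen from above), 6.283 a full turn, counted on over several turns; it stops at 18.8. It starts between 1.6 and 4.4. It turns stiffly (about 0.05 N m, so 1 to 2 N along the rim) and stays where it is left. Normal friction of a finger pressed on the rim with 4 to 15 N drives it.
- wide_lid_top (a point): Centre of the flat top of the wide jar's aluminium lid. The lid is 110 mm dia (too wide to grip) and 28 mm tall, its side all round a knurl of 36 upright ribs standing 2 mm proud. Shut, it spans 121 to 149 mm above the board; it rises 3 mm a turn (6 mm at two turns).
- wide_pointer (a point): Outer end (51 mm from the axis) of the dark pointer bar lying along a radius on the wide lid's top, 33 x 8 x 2 mm, look only (it cannot be felt). It turns with the lid.
- narrow: The other storage jar, to be left alone: white stoneware, 80 mm dia, 140 mm tall, in a fixed wooden foot, with the same kind of spout and pointer. Origin: on its axis at the board's surface.
- narrow_lid (a joint): Turn of the narrow jar's lid (68 mm dia, top 171 mm above the board) in rad; 0 = shut, as it starts and as it must stay.
- tin: Bystander: paper-wrapped food tin, 66 dia x 55 tall (mm); loose. Origin: centre of its underside.
- fish_tin: Bystander: flat bare tin, 84 dia x 38 tall (mm); loose. Origin: centre of its underside.
- spoon: Bystander: spoon with a wooden handle and metal bowl, lying flat across the front, loose; origin under its middle.
- carton: Bystander: upright cardboard carton, 50 x 100 x 100 tall (mm); loose. Origin: centre of its underside.
- spread: Bystander: lidded terracotta-coloured jar, 72 dia x 100 tall (mm); loose. Origin: centre of its underside.
- cup: Bystander: clear open cup, 72 dia x 75 tall (mm); loose. Origin: centre of its underside.
- oil: Bystander: tall green bottle, 68 dia x 220 tall (mm); loose. Origin: centre of its underside.
- sauce: Bystander: amber bottle, 56 dia x 160 tall (mm); loose. Origin: centre of its underside.
Things that resemble listed ones, but are neither listed nor needed, are in the scene too. What is shaped like the wide but orange is not meant.

How it is judged (in metres and radians):
On the way:
1. the pointer has passed the spout once, going anticlockwise (value of joint wide_lid above 6.6 rad), for 0.1 s.
At the end, for the whole second after the job is handed in: The wide lid stands two full turns from shut (12.57 rad) within 0.3 rad, its pointer within the spout's width, and is at rest; the narrow lid is within 0.25 rad of shut; no loose thing is more than 30 mm from its start (value of joint wide_lid between 12.266 and 12.866 rad and velocity of joint wide_lid between -0.05 and 0.05 rad/s and value of joint narrow_lid below 0.25 rad and distance of each of tin, fish_tin, spoon, carton, spread, cup, oil, sauce from where it was at the start of the episode below 0.03 m); the robot touches nothing.
It fails at once if the fingers grip or press a bystander or the narrow jar with more than 10 N (contact force between the fingers and tin above 10 N or contact force between the fingers and fish_tin above 10 N or contact force between the fingers and spoon above 10 N or contact force between the fingers and carton above 10 N or contact force between the fingers and spread above 10 N or contact force between the fingers and cup above 10 N or contact force between the fingers and oil above 10 N or contact force between the fingers and sauce above 10 N or contact force between the fingers and narrow above 10 N).
It fails at once if the narrow jar's lid is turned by more than 0.25 rad (value of joint narrow_lid above 0.25 rad).
It fails at once if a loose thing is lifted, carried or pushed more than 30 mm (distance of any of tin, fish_tin, spoon, carton, spread, cup, oil, sauce from where it was at the start of the episode above 0.03 m).
It fails at once if a bottle, jar, tin, carton or cup is knocked over (angle between any of tin, fish_tin, carton, spread, cup, oil, sauce's own z axis and vertical above 0.5 rad).
It also fails if it takes over 61 s, if anything falls off the work surface, if the arm or the gripper's body presses on something with over 40 N, if the wrist force passes 120 N, or if a joint passes its speed limit or range.

## Working session

There is one attempt and no reset: what is moved stays moved. The work goes in short steps, Python scripts to look and compute and a tool call to move; the robot and the scene stay as the last step left them, time stands still between calls to the robot, and variables do not carry over. Pictures are saved under pics/ and viewed, at most 10 in all, crops included, and the job is handed in when it is done.

Besides the shell and the picture viewer there is one more tool, called after ">>>" by a JSON object that holds its "name" and its "arguments". jog_arm: Moves the arm, as the interface text tells. Scaled input: -1 to 1 covers 0.05 m each way for a shift and 4 degrees each way for a turn. Its arguments: {"type":"object","properties":{"deltas":{"type":"array","items":{"type":"array"}},"force":{"type":"number"}},"required":["deltas"]}

```bash
mkdir -p pics; ls; python3 - <<'E'
from station import *
import cv2,numpy as np
for c in ("scene","top"):
    im=snapshot(c); cv2.imwrite(f"pics/{c}0.png",im[:,:,::-1]); 
    for t in ("wide","wide_lid","wide_spout","wide_pointer","narrow"):
        print(c,t,[(np.round(d["uv"]).tolist(),round(d["confidence"],2)) for d in boxes_of(c,t)])
    p=camera_params(c);print(p)
print(get_obs())
E
```

```text
pics
scene wide [([302.0, 168.0], 0.77), ([265.0, 147.0], 0.72), ([261.0, 181.0], 0.62)]
scene wide_lid [([263.0, 137.0], 0.97), ([265.0, 168.0], 0.92)]
scene wide_spout [([261.0, 181.0], 0.67), ([265.0, 144.0], 0.65), ([302.0, 167.0], 0.58)]
scene wide_pointer [([262.0, 170.0], 0.9), ([264.0, 138.0], 0.78), ([305.0, 157.0], 0.76)]
scene narrow [([208.0, 216.0], 0.72)]
{'fx': 423.37755426137386, 'fy': 423.37755426137386, 'cx': 251.46981017224374, 'cy': 192.2871463483877, 'distortion': array([-0.13610443,  0.        ,  0.        ,  0.        ,  0.        ]), 'eye': array([ 1.34786551, -0.90055964,  1.06608298]), 'orientation': array([-128.35710503,   -0.78608714,   41.20804392])}
top wide [([217.0, 217.0], 0.98), ([156.0, 265.0], 0.69), ([262.0, 240.0], 0.59), ([151.0, 201.0], 0.57)]
top wide_lid [([147.0, 266.0], 0.89), ([145.0, 196.0], 0.74), ([215.0, 216.0], 0.67), ([311.0, 139.0], 0.53)]
top wide_spout [([152.0, 198.0], 0.73), ([218.0, 217.0], 0.7), ([154.0, 267.0], 0.58)]
top wide_pointer [([213.0, 216.0], 0.65), ([147.0, 261.0], 0.6), ([142.0, 199.0], 0.59)]
top narrow [([313.0,
[... 315 characters left out ...]
  -88.95306198])}
{'time': 0.6, 'qpos': array([-7.06450444e+01,  1.36465721e+01, -7.74966082e-01,  7.55853596e+01,
        7.15988930e-04,  9.00006523e+01]), 'qd': array([-0.01407565, -0.06675192, -0.10988704,  0.01193245, -0.0552622 ,
        0.01491006]), 'joint_efforts': array([ 1.11844513e-04, -5.38310266e+01,  3.46580923e+01,  2.90232783e-03,
        8.10855272e-05, -1.58147287e-05]), 'tcp_pos': array([ 0.17397757, -0.49526698,  0.23127795]), 'tcp_rot': array([-1.79993102e+02, -7.15910399e-04,  1.93543033e+01]), 'ft_force': array([-0.27742407, -0.47458949,  1.02728118]), 'ft_torque': array([ 0.05133076,  0.02711979, -0.03211594]), 'gripper_force': 0.0, 'finger_gap': 0.08546465126890723}
```

View pics/top0.png

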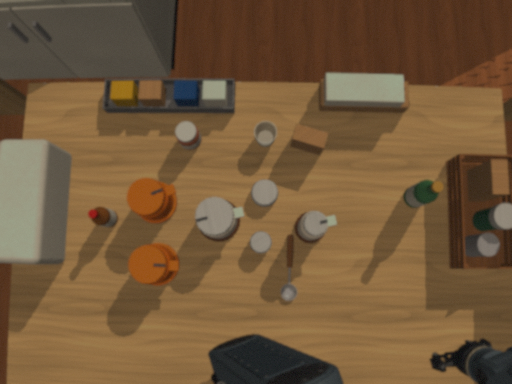

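View pics/scene0.png

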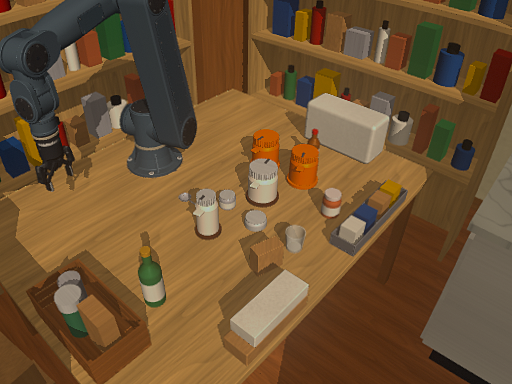

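The scene camera shows the white wide jar at (263,182) and the narrow jar at (206,214). In the top view they are at (217,217) and (313,226). The orange look-alikes sit at (152,200) and (153,264) in the top view. The description says white, so I choose the jar at top (217,217) and check it in a close crop.

```bash
cat > h.py <<'E'
import cv2,numpy as np
from scipy.spatial.transform import Rotation as R
from station import *
def cam(c,obs=None):
    p=camera_params(c);K=np.array([[p["fx"],0,p["cx"]],[0,p["fy"],p["cy"]],[0,0,1]])
    if "eye" in p: Rw=R.from_euler("xyz",p["orientation"],degrees=True).as_matrix();e=p["eye"]
    else:
        T=p["tool_from_camera"];Rt=R.from_euler("xyz",obs["tcp_rot"],degrees=True).as_matrix()
        Rw=Rt@T[:3,:3];e=Rt@T[:3,3]+obs["tcp_pos"]
    return K,p["distortion"],Rw,e
def unproj(c,uv,z,obs=None):
    K,D,Rw,e=cam(c,obs);n=cv2.undistortPoints(np.array(uv,float).reshape(-1,1,2),K,D)[:,0]
    d=np.c_[n,np.ones(len(n))]@Rw.T
    return e+d*((z-e[2])/d[:,2])[:,None]
def proj(c,P,obs=None):
    K,D,Rw,e=cam(c,obs);P=np.atleast_2d(P)
    return cv2.projectPoints((P-e)@Rw,np.zeros(3),np.zeros(3),K,D)[0][:,0]
E
python3 - <<'E'
from h import *
im=snapshot("top")
c=im[180:250,180:260,::-1];cv2.imwrite("pics/c1.png",cv2.resize(c,(800,700))[:600])
s=snapshot("scene")[140:220,230:310,::-1]
a=cv2.resize(im[180:250,180:255,::-1],(400,373),interpolation=2);b=cv2.resize(s,(400,400),interpolation=2)
o=np.zeros((400,800,3),np.uint8);o[:373,:400]=a;o[:,400:]=b;cv2.imwrite("pics/c1.png",o)
print(unproj("top",[[217,217]],.12), unproj("top",[[313,224]],.15),unproj("top",[[264,192]],.038),unproj("top",[[261,241]],.055))
for t in ("tin","fish_tin","spoon","carton","spread","cup","oil","sauce"):
    print(t,[(np.round(unproj("top",[d["uv"]],.05)[0,:2],3).tolist(),round(d["confidence"],2)) for d in boxes_of("top",t)][:2])
E
```

```text
[[0.51755802 0.12110165 0.12      ]] [[ 0.49960216 -0.1502401   0.15      ]] [[ 0.60379237 -0.01221983  0.038     ]] [[ 0.453969   -0.00558511  0.055     ]]
tin [([0.458, -0.001], 0.67)]
fish_tin [([0.609, -0.021], 0.85), ([0.774, 0.229], 0.72)]
spoon [([0.314, -0.095], 0.84), ([0.514, 0.479], 0.74)]
carton [([0.767, -0.15], 0.92), ([0.52, 0.116], 0.58)]
spread [([0.775, 0.223], 0.87)]
cup [([0.789, -0.011], 0.68)]
oil [([0.604, -0.495], 0.67), ([0.515, 0.473], 0.63)]
sauce [([0.51, 0.48], 0.93), ([0.603, -0.018], 0.39)]
```

View pics/c1.png

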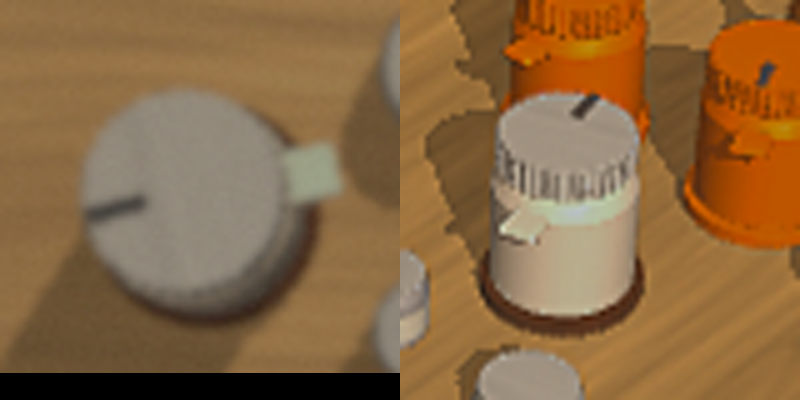

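The crop shows the white jar with an aluminium lid. In the top view the lid disc is centred near crop (182,190), the spout end is at (340,168) and the pointer's outer end is at (88,214). The scene crop has the lid-top centre near (568,133).

```bash
python3 - <<'E'
from h import *
f=lambda x,y:[(x+.5)/5.333-.5+180,(y+.5)/5.333-.5+180]
g=lambda x,y:[(x-400+.5)/5-.5+230,(y+.5)/5-.5+140]
c=unproj("top",[f(182,190)],.151)[0];c2=unproj("scene",[g(568,133)],.151)[0]
s=unproj("top",[f(340,168)],.108)[0];p=unproj("top",[f(88,214)],.151)[0]
s2=unproj("scene",[g(510,235)],.108)[0];p2=unproj("scene",[g(596,96)],.151)[0]
for C,S,P in((c,s,p),(c2,s2,p2)):
    a=np.arctan2(*(S-C)[1::-1]);b=np.arctan2(*(P-C)[1::-1])
    print(C,np.linalg.norm((S-C)[:2]),np.linalg.norm((P-C)[:2]),np.degrees([a,b]),(b-a)%(2*np.pi))
for u,z in (((152,200),.15),((152,264),.15),((264,192),.038),((261,241),.055)):print(unproj("top",[u],z))
p=camera_params("wrist");print(p,hold_point_z)
E
```

```text
[0.51960993 0.12737607 0.151     ] 0.08274296471184019 0.051025226658891434 [-77.83981332 105.36813302] 3.1975818793632804
[0.52358163 0.12715896 0.151     ] 0.08352584958462311 0.055603982731667535 [-80.01719224 106.94296595] 3.2630703304573196
[[0.559824   0.30463808 0.15      ]]
[[0.37991675 0.29666587 0.15      ]]
[[ 0.60379237 -0.01221983  0.038     ]]
[[ 0.453969   -0.00558511  0.055     ]]
{'fx': 302.2827018494946, 'fy': 302.2827018494946, 'cx': 255.9069565718557, 'cy': 192.21491843803864, 'distortion': array([0.00573831, 0.        , 0.        , 0.        , 0.        ]), 'tool_from_camera': array([[-3.09052385e-04, -9.45219433e-01, -3.26435489e-01,
         8.51981817e-02],
       [ 9.99999656e-01, -5.43247183e-04,  6.26266206e-04,
        -3.98728336e-04],
       [-7.69294148e-04, -3.26435184e-01,  9.45219276e-01,
        -1.42588127e-01],
       [ 0.00000000e+00,  0.00000000e+00,  0.00000000e+00,
         1.00000000e+00]])} 0.0187
```

>>> {"name": "jog_arm", "arguments": {"deltas": [[[0,0,0.6],[0,0,1],255],[[0.2,0.8,0.3],[0,0,1],255],[[0.4,0.8,0],[0,0,1],255],[[0.4,0.8,0],[0,0,1],255],[[0.4,0.8,0],[0,0,1],255],[[0.4,0.8,0],[0,0,1],255],[[0.4,0.8,0],[0,0,1],255],[[0.4,0.8,0],[0,0,1],255],[[0.4,0.8,0],[0,0,1],255],[[0.4,0.8,0],[0,0,1],255],[[0.3,0.8,0],[0,0,1],255],[[0.3,0.8,0],[0,0,1],255]], "force": 60}}

```text
time: 2.6
tcp_pos: [0.3744, -0.0539, 0.2764]
tcp_rot: [180.0, -0.0, 67.5]
ft_force: [0.4, -0.5, -0.3]
finger_gap: -0.0001
gripper_force: 0.0
```

>>> {"name": "jog_arm", "arguments": {"deltas": [[[0.2,0.8,0],[0,0,1],255],[[0.2,0.8,0],[0,0,1],255],[[0.2,0.8,0],[0,0,1],255],[[0.2,0.8,-0.4],[0,0,1],255],[[0,0.6,-0.8],[0,0,1],255],[[0,0,-0.8],[0,0,0.66],255],[[0,0,-0.8],[0,0,0],255],[[0,0,-0.1],[0,0,0],255],[[0,0,0],[0,0,0],255]]}}

```text
time: 3.72
tcp_pos: [0.4144, 0.1348, 0.1322]
tcp_rot: [180.0, -0.0, 90.0]
ft_force: [0.4, -0.0, 0.6]
finger_gap: 0.0
gripper_force: 0.0
```

```bash
python3 - <<'E'
from h import *
o=get_obs();print(o["tcp_pos"],o["tcp_rot"],o["qpos"])
cv2.imwrite("pics/w1.png",snapshot("wrist")[:,:,::-1])
E
```

```text
[0.41441126 0.13479983 0.13215174] [ 1.79975114e+02 -1.09668929e-02  8.99820332e+01] [ 1.80167697e+01  8.39800806e+00 -2.27616973e+01  5.88132357e+01
  2.72341558e-03  1.08034739e+02]
```

View pics/w1.png

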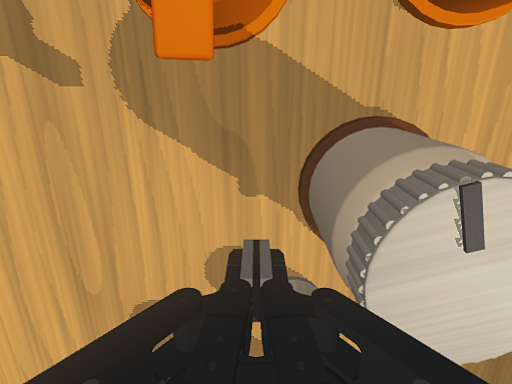

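The wrist view shows the closed fingertips at (256,260), clear of the lid rim at (365,240), with the pointer at (470,215). Next I touch the rim gently.

>>> {"name": "jog_arm", "arguments": {"deltas": [[[0.4,-0.1,0.03],[0,0,0],255],[[0.2,-0.06,0.0],[0,0,0],255],[[0.08,0,0],[0,0,0],255],[[0,0,0],[0,0,0],255]]}}

```text
time: 4.28
tcp_pos: [0.448, 0.1267, 0.133]
tcp_rot: [-180.0, -0.0, 90.0]
ft_force: [-0.4, 0.7, -0.2]
finger_gap: -0.0003
gripper_force: 0.0
```

>>> {"name": "jog_arm", "arguments": {"deltas": [[[0.04,0,0],[0,0,0],255],[[0.0,0,0],[0,0,0],255]]}}

```text
time: 4.53
tcp_pos: [0.4498, 0.1268, 0.1328]
tcp_rot: [-180.0, 0.0, 90.0]
ft_force: [-0.1, 1.0, -0.1]
finger_gap: -0.0002
gripper_force: 0.0
```

>>> {"name": "jog_arm", "arguments": {"deltas": [[[0.04,0,0],[0,0,0],255],[[0.0,0,0],[0,0,0],255]]}}

```text
time: 4.78
tcp_pos: [0.4516, 0.1267, 0.1327]
tcp_rot: [-180.0, 0.0, 90.0]
ft_force: [-1.6, -0.2, 1.1]
finger_gap: -0.0002
gripper_force: 0.9
```

>>> {"name": "jog_arm", "arguments": {"deltas": [[[0.04,0,0],[0,0,0],255],[[0.0,0,0],[0,0,0],255]]}}

```text
time: 5.03
tcp_pos: [0.4521, 0.1266, 0.1324]
tcp_rot: [-179.8, 0.0, 90.0]
ft_force: [-9.1, -0.5, 4.6]
finger_gap: -0.0001
gripper_force: 4.4
```

```bash
cat > path.py <<'E'
import sys;from h import *
a,b,R0=.0145,.011,.055
def pts(cx,cy,ins,step=.005,n=200):
    r=R0-ins;P=[];
    sg=[(1,1),(-1,1),(-1,-1),(1,-1)] # contact corner, arcs from 180,270,0,90
    for k in range(8):
        s=np.array(sg[k%4])*[a,b];f=np.radians(180+90*k+np.linspace(0,90,200))
        P.append(np.c_[cx+r*np.cos(f)-s[0],cy+r*np.sin(f)-s[1]])
    P=np.vstack(P);return P
# args: cmdx cmdy cx cy inset(m) step n
X,Y,cx,cy,ins,st=map(float,sys.argv[1:7]);n=int(sys.argv[7]);start=int(sys.argv[8]) if len(sys.argv)>8 else 0
P=pts(cx,cy,ins)[start:]
i=np.argmin(np.hypot(*(P[:800]-[X,Y]).T)) ; P=np.vstack([P[i:]])
L=np.r_[0,np.cumsum(np.hypot(*np.diff(P,axis=0).T))]
Q=np.c_[np.interp(st*np.arange(1,n+1),L,P[:,0]),np.interp(st*np.arange(1,n+1),L,P[:,1])]
c=np.array([X,Y]);out=[]
for q in Q:
    d=np.round((q-c)/.05,2);out.append([[float(d[0]),float(d[1]),0],[0,0,0],255]);c=c+d*.05
print(out);print("cmd",c.round(4),"ang",np.degrees(np.arctan2(c[1]-cy,c[0]-cx))%360)
E
python3 path.py .454 .1267 .521 .127 .0015 .005 9
```

```text
[[[-0.02, -0.31, 0], [0, 0, 0], 255], [[0.02, -0.1, 0], [0, 0, 0], 255], [[0.02, -0.1, 0], [0, 0, 0], 255], [[0.03, -0.09, 0], [0, 0, 0], 255], [[0.04, -0.1, 0], [0, 0, 0], 255], [[0.05, -0.08, 0], [0, 0, 0], 255], [[0.06, -0.09, 0], [0, 0, 0], 255], [[0.07, -0.07, 0], [0, 0, 0], 255], [[0.07, -0.07, 0], [0, 0, 0], 255]]
cmd [0.471  0.0762] ang 225.45471886169315
```

>>> {"name": "jog_arm", "arguments": {"deltas": [[[-0.01,-0.1,0],[0,0,0],255],[[0,-0.1,0],[0,0,0],255],[[-0.01,-0.11,0],[0,0,0],255]]}}

```text
time: 5.4
tcp_pos: [0.4533, 0.111, 0.1328]
tcp_rot: [180.0, -0.0, 90.0]
ft_force: [-0.7, 0.3, -0.3]
finger_gap: 0.0
gripper_force: 0.2
```

>>> {"name": "jog_arm", "arguments": {"deltas": [[[0.02,-0.1,0],[0,0,0],255],[[0.02,-0.1,0],[0,0,0],255],[[0.03,-0.09,0],[0,0,0],255],[[0.04,-0.1,0],[0,0,0],255]]}}

```text
time: 5.9
tcp_pos: [0.4587, 0.0913, 0.1328]
tcp_rot: [180.0, 0.0, 90.0]
ft_force: [0.1, 0.2, -0.5]
finger_gap: -0.0001
gripper_force: 0.0
```

>>> {"name": "jog_arm", "arguments": {"deltas": [[[0.05,-0.08,0],[0,0,0],255],[[0.06,-0.09,0],[0,0,0],255],[[0.07,-0.07,0],[0,0,0],255],[[0.07,-0.07,0],[0,0,0],255]]}}

```text
time: 6.4
tcp_pos: [0.4713, 0.076, 0.1328]
tcp_rot: [-180.0, -0.0, 90.0]
ft_force: [-0.1, -0.1, -0.4]
finger_gap: -0.0003
gripper_force: 0.0
```

```bash
python3 - <<'E'
from h import *
cv2.imwrite("pics/t.png",cv2.resize(snapshot("top")[180:250,180:260,::-1],(800,700),interpolation=2)[50:600])
o=get_obs();print(o["tcp_pos"],o["ft_force"])
E
python3 path.py .471 .0762 .521 .127 .0015 .005 12
```

```text
[0.47166709 0.07574141 0.13277023] [ 0.05474682 -0.00205879  0.96300342]
[[[0.08, -0.07, 0], [0, 0, 0], 255], [[0.08, -0.05, 0], [0, 0, 0], 255], [[0.09, -0.05, 0], [0, 0, 0], 255], [[0.09, -0.04, 0], [0, 0, 0], 255], [[0.1, -0.03, 0], [0, 0, 0], 255], [[0.09, -0.02, 0], [0, 0, 0], 255], [[0.1, -0.01, 0], [0, 0, 0], 255], [[0.1, -0.0, 0], [0, 0, 0], 255], [[0.1, -0.0, 0], [0, 0, 0], 255], [[0.1, -0.0, 0], [0, 0, 0], 255], [[0.1, -0.0, 0], [0, 0, 0], 255], [[0.1, -0.0, 0], [0, 0, 0], 255]]
cmd [0.5275 0.0627] ang 275.77234376125693
```

View pics/t.png

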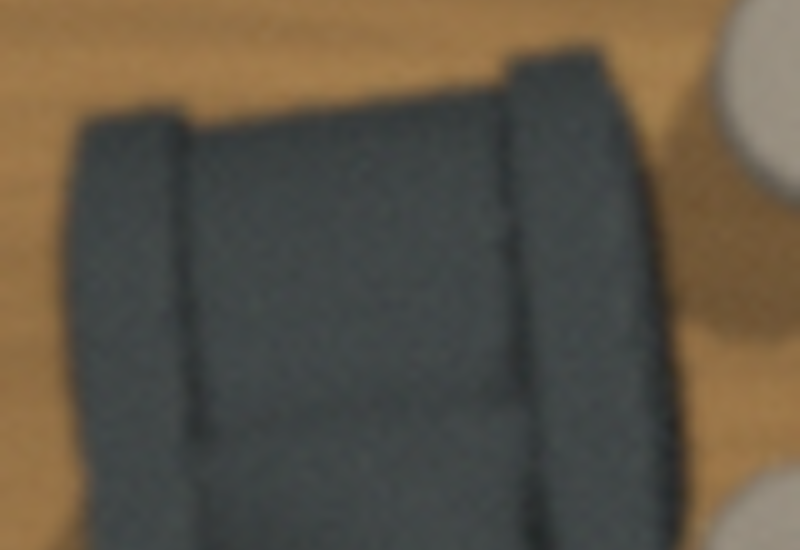

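The arm hides the lid from the top camera. The finger has lost contact at the corner, so I feel inward for the surface.

>>> {"name": "jog_arm", "arguments": {"deltas": [[[0.03,0.03,0],[0,0,0],255],[[0,0,0],[0,0,0],255]]}}

```text
time: 6.7
tcp_pos: [0.4725, 0.0779, 0.1328]
tcp_rot: [-180.0, -0.0, 90.0]
ft_force: [0.5, -0.0, 0.2]
finger_gap: 0.0001
gripper_force: 0.0
```

>>> {"name": "jog_arm", "arguments": {"deltas": [[[0.02,0.02,0],[0,0,0],255],[[0,0,0],[0,0,0],255]]}}

```text
time: 6.95
tcp_pos: [0.4735, 0.0789, 0.1328]
tcp_rot: [-180.0, -0.0, 90.0]
ft_force: [-0.3, -0.4, -0.5]
finger_gap: 0.0002
gripper_force: 0.0
```

>>> {"name": "jog_arm", "arguments": {"deltas": [[[0.02,0.02,0],[0,0,0],255],[[0,0,0],[0,0,0],255]]}}

```text
time: 7.2
tcp_pos: [0.4745, 0.0798, 0.1328]
tcp_rot: [-180.0, -0.0, 90.0]
ft_force: [0.3, -0.4, -0.5]
finger_gap: -0.0006
gripper_force: 0.0
```

>>> {"name": "jog_arm", "arguments": {"deltas": [[[0.03,0.03,0],[0,0,0],255],[[0,0,0],[0,0,0],255]]}}

```text
time: 7.45
tcp_pos: [0.4755, 0.0809, 0.1326]
tcp_rot: [-179.9, 0.0, 90.0]
ft_force: [-2.7, -2.5, 2.6]
finger_gap: 0.0
gripper_force: 2.2
```

>>> {"name": "jog_arm", "arguments": {"deltas": [[[0.03,0.03,0],[0,0,0],255],[[0,0,0],[0,0,0],255]]}}

```text
time: 7.7
tcp_pos: [0.4756, 0.0812, 0.1325]
tcp_rot: [-179.8, 0.2, 89.9]
ft_force: [-7.3, -8.2, 5.4]
finger_gap: 0.0
gripper_force: 6.3
```

>>> {"name": "jog_arm", "arguments": {"deltas": [[[0.02,0.02,0],[0,0,0],255],[[0,0,0],[0,0,0],255]]}}

```text
time: 7.95
tcp_pos: [0.4757, 0.0814, 0.1324]
tcp_rot: [-179.7, 0.3, 89.9]
ft_force: [-11.5, -13.3, 8.7]
finger_gap: 0.0002
gripper_force: 8.8
```

>>> {"name": "jog_arm", "arguments": {"deltas": [[[0.06,-0.1,0.02],[0,0,0],255],[[0.11,-0.08,0.02],[0,0,0],255],[[0.11,-0.07,0],[0,0,0],255]]}}

```text
time: 8.32
tcp_pos: [0.4927, 0.071, 0.1346]
tcp_rot: [-180.0, 0.0, 90.0]
ft_force: [-1.9, -0.5, -1.0]
finger_gap: -0.0002
gripper_force: 1.0
```

>>> {"name": "jog_arm", "arguments": {"deltas": [[[0.12,-0.06,0],[0,0,0],255],[[0.12,-0.05,0],[0,0,0],255]]}}

```text
time: 8.57
tcp_pos: [0.5055, 0.0659, 0.135]
tcp_rot: [179.9, -0.0, 90.0]
ft_force: [-1.0, 0.5, -0.9]
finger_gap: 0.0001
gripper_force: 0.4
```

>>> {"name": "jog_arm", "arguments": {"deltas": [[[0.13,-0.03,0],[0,0,0],255],[[0.13,-0.01,0],[0,0,0],255]]}}

```text
time: 8.82
tcp_pos: [0.5184, 0.0638, 0.135]
tcp_rot: [180.0, -0.0, 90.0]
ft_force: [1.0, 0.2, -0.2]
finger_gap: -0.0001
gripper_force: 0.0
```

```bash
python3 - <<'E'
from h import *
o=get_obs();print(o["tcp_pos"],o["ft_force"])
w=snapshot("wrist");s=snapshot("scene")
x=np.zeros((384,800,3),np.uint8);x[:,:416]=cv2.resize(w,(416,312))[:].repeat(1,0)[:312].__class__ and cv2.copyMakeBorder(cv2.resize(w,(416,312)),0,72,0,0,0)
x[:,416:]=cv2.resize(s[140:220,230:310],(384,384),interpolation=2);cv2.imwrite("pics/m.png",x[:,:,::-1])
E
```

```text
[0.51840629 0.06376731 0.13495555] [ 1.01293641  0.17764054 -0.23204172]
```

View pics/m.png

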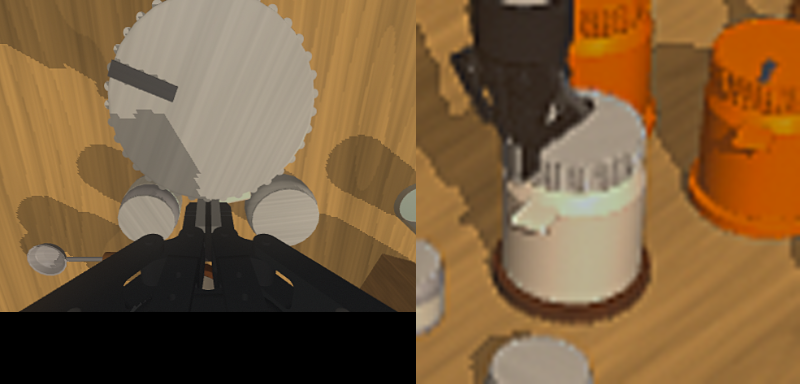

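The wrist view shows the lid with its pointer end near (115,70) and the lid centre near (212,100) in that crop. The pointer has turned about 57° anticlockwise, so rubbing works. I get the lid centre and pointer angle from the wrist camera.

```bash
cat > lid.py <<'E'
from h import *
from scipy.optimize import least_squares
def lid(C=(.521,.127),fit=False,z=.153,show=None):
    o=get_obs();im=snapshot("wrist")
    g=cv2.cvtColor(im,cv2.COLOR_RGB2HSV)
    # rectify the lid top on a world grid 0.5 mm
    N=260;xs=(np.arange(N)-N/2)*.0005
    XX,YY=np.meshgrid(C[0]+xs,C[1]-xs)
    uv=proj("wrist",np.c_[XX.ravel(),YY.ravel(),np.full(N*N,z)],o).astype(np.float32).reshape(N,N,2)
    r=cv2.remap(im,uv[...,0],uv[...,1],1,borderValue=(255,0,255))
    if show: cv2.imwrite(show,cv2.resize(r[:,:,::-1],(520,520)))
    v=r.max(2).astype(int);s=v-r.min(2)
    rad=np.hypot(XX-C[0],YY-C[1]);th=np.arctan2(YY-C[1],XX-C[0])
    dark=(v<85)&(s<25)&(rad<.053)&(rad>.017)
    # score by angle: bar 8 mm wide from 18..51 mm
    best=[]
    for t in np.radians(np.arange(0,360,1)):
        al=(XX-C[0])*np.cos(t)+(YY-C[1])*np.sin(t);ac=-(XX-C[0])*np.sin(t)+(YY-C[1])*np.cos(t)
        bar=(al>.019)&(al<.050)&(abs(ac)<.0035);side=(al>.019)&(al<.045)&(abs(ac)>.005)&(abs(ac)<.009)
        best.append(v[side].mean()-v[bar].mean()-1.5*v[bar].std())
    i=int(np.argmax(best));print("pointer deg",i,"score",round(best[i],1),"rel spout(-78.5)",round(np.radians(i+78.5)%(2*np.pi),2))
    return r
E
python3 - <<'E'
from lid import *
r=lid(show="pics/r.png")
for d in outline_of("wrist","wide_lid")[:1]:
    o=get_obs();m=d["region"].astype(np.uint8);c=max(cv2.findContours(m,0,1)[0],key=len)[:,0]
    c=c[(c[:,1]>4)&(c[:,1]<215)]
    P=unproj("wrist",c,.153,o)[:,:2]
    f=least_squares(lambda q:np.hypot(*(P-q[:2]).T)-q[2],[.52,.127,.055],loss="soft_l1",f_scale=.001);print(d["confidence"],f.x,np.abs(f.fun).mean())
E
```

```text
pointer deg 153 score 46.2 rel spout(-78.5) 4.04
0.87 [0.51952018 0.13126691 0.05208953] 0.0006966602724503103
```

View pics/r.png

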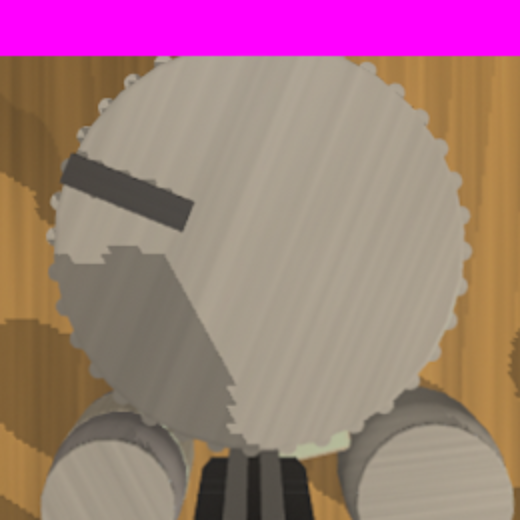

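```bash
cat > arc.py <<'E'
import sys,numpy as np
# cmdx cmdy r f0 f1 n
X,Y,r,f0,f1=map(float,sys.argv[1:6]);n=int(sys.argv[6]);c=np.array([X,Y]);C=np.array([.5205,.131]);o=[]
for f in np.radians(np.linspace(f0,f1,n)):
    d=np.round((C+r/1000*np.array([np.cos(f),np.sin(f)])-c)/.05,2)+0.;c=c+d*.05;o.append([[float(d[0]),float(d[1]),0],[0,0,0],255])
print(o,"cmd",c.round(4))
E
python3 arc.py .5184 .0638 64.8 272 338 12
```

```text
[[[0.09, 0.05, 0], [0, 0, 0], 255], [[0.13, 0.01, 0], [0, 0, 0], 255], [[0.14, 0.03, 0], [0, 0, 0], 255], [[0.13, 0.04, 0], [0, 0, 0], 255], [[0.12, 0.05, 0], [0, 0, 0], 255], [[0.12, 0.06, 0], [0, 0, 0], 255], [[0.11, 0.08, 0], [0, 0, 0], 255], [[0.1, 0.09, 0], [0, 0, 0], 255], [[0.09, 0.1, 0], [0, 0, 0], 255], [[0.09, 0.11, 0], [0, 0, 0], 255], [[0.07, 0.12, 0], [0, 0, 0], 255], [[0.05, 0.12, 0], [0, 0, 0], 255]] cmd [0.5804 0.1068]
```

>>> {"name": "jog_arm", "arguments": {"deltas": [[[0.09,0.05,0],[0,0,0],255],[[0.13,0.01,0],[0,0,0],255],[[0.14,0.03,0],[0,0,0],255],[[0.13,0.04,0],[0,0,0],255]]}}

```text
time: 9.52
tcp_pos: [0.5426, 0.0691, 0.135]
tcp_rot: [179.9, 0.1, 89.9]
ft_force: [1.1, -5.4, 0.6]
finger_gap: -0.0004
gripper_force: 2.6
```

>>> {"name": "jog_arm", "arguments": {"deltas": [[[0.12,0.05,0],[0,0,0],255],[[0.12,0.06,0],[0,0,0],255],[[0.11,0.08,0],[0,0,0],255],[[0.1,0.09,0],[0,0,0],255]]}}

```text
time: 10.02
tcp_pos: [0.5662, 0.0831, 0.1353]
tcp_rot: [179.8, 0.2, 89.9]
ft_force: [5.1, -7.8, -0.6]
finger_gap: -0.0
gripper_force: 4.1
```

>>> {"name": "jog_arm", "arguments": {"deltas": [[[0.09,0.1,0],[0,0,0],255],[[0.09,0.11,0],[0,0,0],255],[[0.07,0.12,0],[0,0,0],255],[[0.05,0.12,0],[0,0,0],255]]}}

```text
time: 10.52
tcp_pos: [0.5825, 0.1062, 0.1357]
tcp_rot: [179.7, 0.1, 89.9]
ft_force: [10.2, -5.1, -0.6]
finger_gap: 0.0001
gripper_force: 5.0
```

```bash
python3 -c "
from lid import *
lid(C=(.5205,.1305),show='pics/r2.png')"
```

```text
pointer deg 244 score 85.4 rel spout(-78.5) 5.63
```

```bash
python3 arc.py .5804 .1068 65.3 344 410 12;python3 arc.py .5626 .1810 65.3 416 482 12
```

```text
[[[0.06, 0.12, 0], [0, 0, 0], 255], [[0.03, 0.14, 0], [0, 0, 0], 255], [[0.01, 0.13, 0], [0, 0, 0], 255], [[0.01, 0.14, 0], [0, 0, 0], 255], [[-0.01, 0.14, 0], [0, 0, 0], 255], [[-0.03, 0.13, 0], [0, 0, 0], 255], [[-0.04, 0.13, 0], [0, 0, 0], 255], [[-0.05, 0.13, 0], [0, 0, 0], 255], [[-0.07, 0.12, 0], [0, 0, 0], 255], [[-0.08, 0.11, 0], [0, 0, 0], 255], [[-0.09, 0.1, 0], [0, 0, 0], 255], [[-0.1, 0.09, 0], [0, 0, 0], 255]] cmd [0.5624 0.1808]
[[[-0.11, 0.08, 0], [0, 0, 0], 255], [[-0.12, 0.07, 0], [0, 0, 0], 255], [[-0.12, 0.06, 0], [0, 0, 0], 255], [[-0.13, 0.05, 0], [0, 0, 0], 255], [[-0.14, 0.03, 0], [0, 0, 0], 255], [[-0.13, 0.01, 0], [0, 0, 0], 255], [[-0.14, 0.01, 0], [0, 0, 0], 255], [[-0.13, -0.02, 0], [0, 0, 0], 255], [[-0.14, -0.02, 0], [0, 0, 0], 255], [[-0.13, -0.04, 0], [0, 0, 0], 255], [[-0.12, -0.06, 0], [0, 0, 0], 255], [[-0.12, -0.06, 0], [0, 0, 0], 255]] cmd [0.4861 0.1865]
```

>>> {"name": "jog_arm", "arguments": {"deltas": [[[0.06,0.12,0],[0,0,0],255],[[0.03,0.14,0],[0,0,0],255],[[0.01,0.13,0],[0,0,0],255],[[0.01,0.14,0],[0,0,0],255]]}}

```text
time: 11.08
tcp_pos: [0.5875, 0.1337, 0.1357]
tcp_rot: [179.7, -0.0, 90.0]
ft_force: [5.9, -1.0, 0.2]
finger_gap: 0.0
gripper_force: 3.2
```

>>> {"name": "jog_arm", "arguments": {"deltas": [[[-0.01,0.14,0],[0,0,0],255],[[-0.03,0.13,0],[0,0,0],255],[[-0.04,0.13,0],[0,0,0],255],[[-0.05,0.13,0],[0,0,0],255]]}}

```text
time: 11.58
tcp_pos: [0.5799, 0.1605, 0.1355]
tcp_rot: [179.8, -0.1, 90.0]
ft_force: [4.8, 1.3, 2.0]
finger_gap: -0.0001
gripper_force: 2.4
```

>>> {"name": "jog_arm", "arguments": {"deltas": [[[-0.07,0.12,0],[0,0,0],255],[[-0.08,0.11,0],[0,0,0],255],[[-0.09,0.1,0],[0,0,0],255],[[-0.1,0.09,0],[0,0,0],255]]}}

```text
time: 12.08
tcp_pos: [0.5613, 0.1813, 0.1349]
tcp_rot: [180.0, -0.0, 90.0]
ft_force: [2.2, 2.6, 2.0]
finger_gap: 0.0003
gripper_force: 1.5
```

```bash
python3 arc.py .5624 .1808 63.6 416 482 12
```

```text
[[[-0.13, 0.06, 0], [0, 0, 0], 255], [[-0.11, 0.07, 0], [0, 0, 0], 255], [[-0.12, 0.05, 0], [0, 0, 0], 255], [[-0.13, 0.05, 0], [0, 0, 0], 255], [[-0.13, 0.03, 0], [0, 0, 0], 255], [[-0.13, 0.01, 0], [0, 0, 0], 255], [[-0.13, 0.01, 0], [0, 0, 0], 255], [[-0.14, -0.02, 0], [0, 0, 0], 255], [[-0.13, -0.02, 0], [0, 0, 0], 255], [[-0.12, -0.04, 0], [0, 0, 0], 255], [[-0.13, -0.05, 0], [0, 0, 0], 255], [[-0.11, -0.07, 0], [0, 0, 0], 255]] cmd [0.4869 0.1848]
```

>>> {"name": "jog_arm", "arguments": {"deltas": [[[-0.13,0.06,0],[0,0,0],255],[[-0.11,0.07,0],[0,0,0],255],[[-0.12,0.05,0],[0,0,0],255],[[-0.13,0.05,0],[0,0,0],255]]}}

```text
time: 12.58
tcp_pos: [0.5367, 0.1932, 0.1349]
tcp_rot: [180.0, -0.1, 90.0]
ft_force: [2.5, 5.5, 2.4]
finger_gap: -0.0002
gripper_force: 2.8
```

>>> {"name": "jog_arm", "arguments": {"deltas": [[[-0.13,0.02,0],[0,0,0],255],[[-0.13,0.0,0],[0,0,0],255],[[-0.13,0.01,0],[0,0,0],255],[[-0.14,-0.02,0],[0,0,0],255]]}}

```text
time: 13.08
tcp_pos: [0.5096, 0.1948, 0.1351]
tcp_rot: [-180.0, -0.2, 90.1]
ft_force: [-1.0, 10.8, 4.4]
finger_gap: -0.0002
gripper_force: 5.7
```

```bash
python3 -c "
from h import *
cv2.imwrite('pics/q.png',np.hstack([cv2.resize(snapshot('scene')[140:220,230:310,::-1],(400,400),interpolation=2),cv2.resize(snapshot('top')[180:250,180:250,::-1],(400,400),interpolation=2)]))"
```

```text
(no output)
```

View pics/q.png

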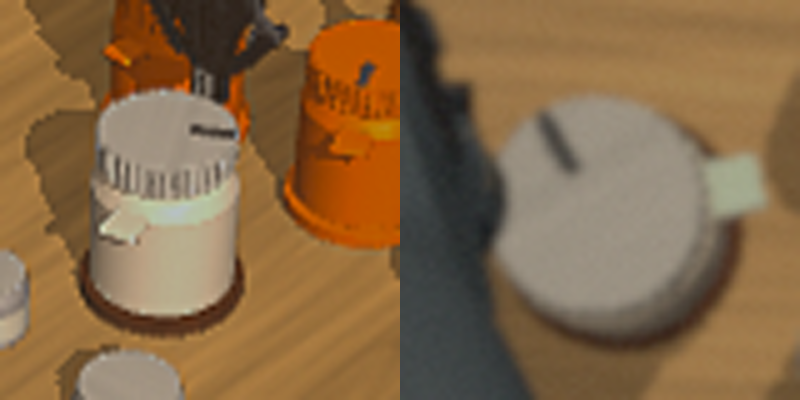

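In the top crop the pointer now lies at about 28° (end at (545,112)). The lid has passed the spout and stands near 8.15 rad, and so far the finger has not slipped.

```bash
python3 -c "print(.5624+.05*(-.13-.11-.12-.13-.13*3-.14),.1808+.05*(.06+.07+.05+.05+.02+0+.01-.02))"; python3 arc.py .5094 .1928 64.5 106 136 6;  python3 arc.py .4741 .1758 65.5 141 206 12
```

```text
0.5114 0.1928
[[[-0.13, 0.0, 0], [0, 0, 0], 255], [[-0.13, -0.04, 0], [0, 0, 0], 255], [[-0.12, -0.06, 0], [0, 0, 0], 255], [[-0.12, -0.07, 0], [0, 0, 0], 255], [[-0.11, -0.08, 0], [0, 0, 0], 255], [[-0.1, -0.09, 0], [0, 0, 0], 255]] cmd [0.4739 0.1758]
[[[-0.09, -0.07, 0], [0, 0, 0], 255], [[-0.08, -0.11, 0], [0, 0, 0], 255], [[-0.07, -0.12, 0], [0, 0, 0], 255], [[-0.05, -0.12, 0], [0, 0, 0], 255], [[-0.05, -0.13, 0], [0, 0, 0], 255], [[-0.02, -0.13, 0], [0, 0, 0], 255], [[-0.02, -0.13, 0], [0, 0, 0], 255], [[0.0, -0.14, 0], [0, 0, 0], 255], [[0.01, -0.13, 0], [0, 0, 0], 255], [[0.03, -0.14, 0], [0, 0, 0], 255], [[0.04, -0.13, 0], [0, 0, 0], 255], [[0.05, -0.12, 0], [0, 0, 0], 255]] cmd [0.4616 0.1023]
```

>>> {"name": "jog_arm", "arguments": {"deltas": [[[-0.17,0.0,0],[0,0,0],255],[[-0.13,-0.04,0],[0,0,0],255],[[-0.12,-0.06,0],[0,0,0],255],[[-0.12,-0.07,0],[0,0,0],255]]}}

```text
time: 13.68
tcp_pos: [0.4823, 0.1845, 0.1346]
tcp_rot: [-179.9, -0.1, 90.0]
ft_force: [-2.7, 7.5, 2.2]
finger_gap: 0.0001
gripper_force: 3.7
```

>>> {"name": "jog_arm", "arguments": {"deltas": [[[-0.11,-0.08,0],[0,0,0],255],[[-0.1,-0.09,0],[0,0,0],255],[[-0.09,-0.07,0],[0,0,0],255],[[-0.08,-0.11,0],[0,0,0],255]]}}

```text
time: 14.18
tcp_pos: [0.4631, 0.1663, 0.1345]
tcp_rot: [-179.9, 0.0, 90.0]
ft_force: [-3.2, 3.1, 2.1]
finger_gap: 0.0003
gripper_force: 2.2
```

>>> {"name": "jog_arm", "arguments": {"deltas": [[[-0.07,-0.12,0],[0,0,0],255],[[-0.05,-0.12,0],[0,0,0],255],[[-0.05,-0.13,0],[0,0,0],255],[[-0.02,-0.13,0],[0,0,0],255]]}}

```text
time: 14.68
tcp_pos: [0.4529, 0.1409, 0.1343]
tcp_rot: [-179.8, 0.0, 90.0]
ft_force: [-7.7, 3.1, 4.6]
finger_gap: 0.0002
gripper_force: 4.1
```

>>> {"name": "jog_arm", "arguments": {"deltas": [[[-0.01,-0.13,0],[0,0,0],255],[[0.01,-0.14,0],[0,0,0],255],[[0.02,-0.13,0],[0,0,0],255]]}}

```text
time: 15.05
tcp_pos: [0.4528, 0.1203, 0.1342]
tcp_rot: [-179.7, 0.1, 90.0]
ft_force: [-11.5, -1.1, 8.3]
finger_gap: 0.0001
gripper_force: 5.8
```

>>> {"name": "jog_arm", "arguments": {"deltas": [[[0.03,-0.14,0],[0,0,0],255],[[0.04,-0.13,0],[0,0,0],255],[[0.05,-0.12,0],[0,0,0],255]]}}

```text
time: 15.42
tcp_pos: [0.459, 0.1003, 0.1342]
tcp_rot: [-179.7, 0.2, 90.0]
ft_force: [-10.1, -2.6, 7.1]
finger_gap: 0.0001
gripper_force: 5.0
```

```bash
python3 arc.py .4626 .1023 64.3 212 278 13
```

```text
[[[0.07, -0.11, 0], [0, 0, 0], 255], [[0.07, -0.1, 0], [0, 0, 0], 255], [[0.08, -0.09, 0], [0, 0, 0], 255], [[0.09, -0.09, 0], [0, 0, 0], 255], [[0.09, -0.08, 0], [0, 0, 0], 255], [[0.11, -0.06, 0], [0, 0, 0], 255], [[0.1, -0.06, 0], [0, 0, 0], 255], [[0.12, -0.05, 0], [0, 0, 0], 255], [[0.12, -0.03, 0], [0, 0, 0], 255], [[0.12, -0.03, 0], [0, 0, 0], 255], [[0.12, -0.01, 0], [0, 0, 0], 255], [[0.12, 0.0, 0], [0, 0, 0], 255], [[0.13, 0.01, 0], [0, 0, 0], 255]] cmd [0.5296 0.0673]
```

>>> {"name": "jog_arm", "arguments": {"deltas": [[[0.07,-0.11,0],[0,0,0],255],[[0.07,-0.1,0],[0,0,0],255],[[0.08,-0.09,0],[0,0,0],255],[[0.09,-0.09,0],[0,0,0],255]]}}

```text
time: 15.92
tcp_pos: [0.4753, 0.0804, 0.1343]
tcp_rot: [-179.8, 0.2, 89.9]
ft_force: [-5.2, -4.9, 4.6]
finger_gap: 0.0
gripper_force: 3.6
```

>>> {"name": "jog_arm", "arguments": {"deltas": [[[0.09,-0.08,0],[0,0,0],255],[[0.11,-0.06,0],[0,0,0],255],[[0.1,-0.06,0],[0,0,0],255],[[0.12,-0.05,0],[0,0,0],255]]}}

```text
time: 16.42
tcp_pos: [0.4979, 0.069, 0.1344]
tcp_rot: [-179.9, 0.1, 90.0]
ft_force: [-4.0, -6.5, 1.3]
finger_gap: 0.0004
gripper_force: 3.1
```

>>> {"name": "jog_arm", "arguments": {"deltas": [[[0.12,-0.03,0],[0,0,0],255],[[0.12,-0.03,0],[0,0,0],255],[[0.12,-0.01,0],[0,0,0],255],[[0.12,0.0,0],[0,0,0],255],[[0.13,0.01,0],[0,0,0],255]]}}

```text
time: 17.05
tcp_pos: [0.5296, 0.0653, 0.1347]
tcp_rot: [180.0, 0.2, 89.9]
ft_force: [0.8, -8.1, 0.8]
finger_gap: -0.0
gripper_force: 4.1
```

```bash
python3 -c "
from lid import *
lid(C=(.5205,.1305),z=.155,show='pics/r3.png')"
```

```text
pointer deg 249 score 58.9 rel spout(-78.5) 5.72
```

View pics/r3.png

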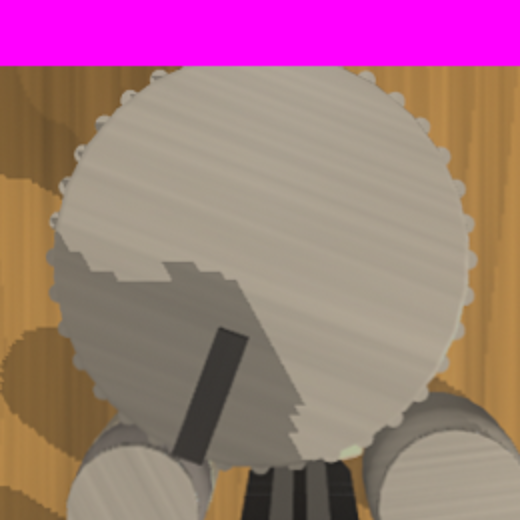

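The pointer is at about 250°, with the spout at about 281°. About 30° of lid turn remains, which is about 25° of orbit.

```bash
python3 arc.py .5296 .0673 64.5 283 303 5
```

```text
[[[0.11, 0.02, 0], [0, 0, 0], 255], [[0.11, 0.03, 0], [0, 0, 0], 255], [[0.1, 0.04, 0], [0, 0, 0], 255], [[0.1, 0.04, 0], [0, 0, 0], 255], [[0.1, 0.06, 0], [0, 0, 0], 255]] cmd [0.5556 0.0768]
```

>>> {"name": "jog_arm", "arguments": {"deltas": [[[0.11,0.02,0],[0,0,0],255],[[0.11,0.03,0],[0,0,0],255],[[0.1,0.04,0],[0,0,0],255],[[0.1,0.04,0],[0,0,0],255],[[0.1,0.06,0],[0,0,0],255],[[0,0,0],[0,0,0],255]]}}

```text
time: 17.85
tcp_pos: [0.5568, 0.076, 0.135]
tcp_rot: [179.8, 0.1, 90.0]
ft_force: [3.7, -4.6, -0.0]
finger_gap: 0.0001
gripper_force: 2.5
```

>>> {"name": "jog_arm", "arguments": {"deltas": [[[0.1,-0.18,0],[0,0,0],255],[[0.2,-0.4,0],[0,0,0],255],[[0,-0.4,0.4],[0,0,0],255],[[0,0,0.8],[0,0,0],255],[[-0.2,-0.4,0.8],[0,0,0],255],[[-0.8,-0.6,0.2],[0,0,0],255],[[-0.8,-0.6,0],[0,0,0],255],[[-0.8,-0.6,0],[0,0,0],255],[[-0.8,-0.6,0],[0,0,0],255],[[-0.6,-0.6,0],[0,0,0],255],[[0,0,0],[0,0,0],255]]}}

```text
time: 19.23
tcp_pos: [0.3684, -0.1445, 0.2452]
tcp_rot: [180.0, 0.0, 89.8]
ft_force: [0.3, -0.5, 0.4]
finger_gap: -0.0002
gripper_force: 0.0
```

```bash
python3 -c "
from h import *
cv2.imwrite('pics/e.png',np.hstack([cv2.resize(snapshot('scene')[140:220,230:310,::-1],(400,400),interpolation=2),cv2.resize(snapshot('top')[180:250,180:250,::-1],(400,400),interpolation=2)]))"
```

```text
(no output)
```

View pics/e.png

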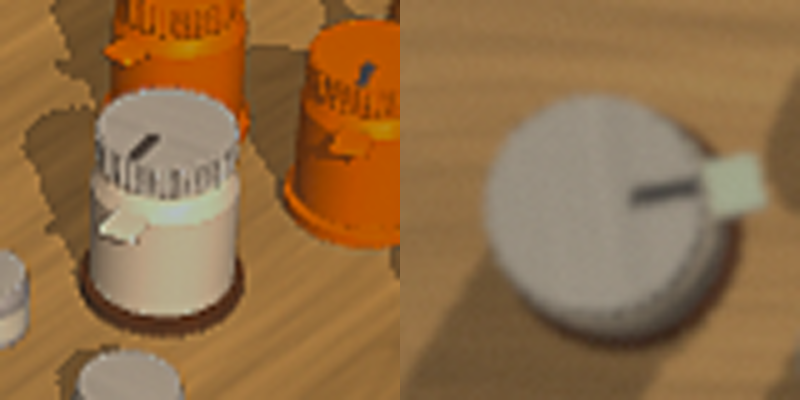

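The pointer bar runs from (630,198) to (700,184) in the top crop, in line with the spout at (735,186). The arm is clear, so I hand the job in.

```bash
python3 -c "
from station import *
print(sign_off())"
```

```text
the job is handed in; nothing more can be done
None
```

The wide jar's lid passed the spout once and stands at two turns from shut with its pointer over the spout. I saw no contact with anything else, though I did not re-measure the bystanders or the narrow lid. The job was handed in at about 19 s, and sign-off gave no verdict.

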